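# Close up the finds chest and the sherd case

## Task

Close up the finds for the night: with the fingertips, gently push both open drawers of the grey chest fully home, and push the sliding wooden lid of the dark sherd case sideways until the well with the sherds is fully covered. Only push, never slam or ram anything, and leave the jug, jar, mug, brush and the loose sherd on the chest where they are. Any order will do; finish with the hand clear of everything.

Things in the scene. Friction and masses are not known exactly. Their poses are not given: they have to be found in the camera images.
- chest: Finds chest, fixed to the desk: grey steel, 220 (x) x 270 (y) x 75 mm high, two drawers side by side in its front. Origin: centre of its underside. Its own -x points out of the drawer fronts, y along its width, z up. It stands left or right of the case, turned by up to 0.18 rad. A jar and a sherd stand on the rear half of its flat top.
- drawer_left (a joint): How far the chest's left drawer (the one on its own +y side) is pulled out, m: 0 fully home against its stop, 0.105 fully out. It slides along the chest's x axis; friction about 1.5 N, no spring, no latch, stays where it is left.
- drawer_right (a joint): The same for the chest's right drawer (its own -y side).
- drawer_left_front (a point): Centre of the left drawer's flat outer face; moves with it, axes as the chest. The front is a pale wooden panel without handle, 130 wide, 60 high, 16 mm thick, 7 to 67 mm above the desk (this point: 37 mm), with a flat brass label frame. Pushing it along the chest's +x closes the drawer; home, the face stands 126 mm in front of the chest's origin. Behind it a foam-filled tray of sherds.
- drawer_right_front (a point): The same for the right drawer.
- case: Sherd case, fixed to the desk beside the chest, turned by up to 0.18 rad: dark wooden box 180 (x) x 240 (y) x 70 mm high; brass rails (6 wide, 8 mm high) along its front and rear top edges. Its own +y half is an open well with fixed sherds, its -y half a solid deck 70 mm above the desk. Origin: centre of its underside; x away from the robot, z up.
- lid (a joint): How far the case's lid is slid open, m: 0 fully closed over the well against its stop, 0.105 fully open over the deck. It slides along the case's y axis, +y closes; friction about 1.5 N, no spring, stays where it is left.
- lid_edge (a point): Centre of the lid's end face that looks along the case's -y; moves with the lid, axes as the case. Lid: pale wooden slab 164 (x) x 124 (y) x 22 mm thick between the rails, its top 92.5 mm, this point 81.5 mm, the deck under it 70 mm above the desk. Pushing this face along +y closes the lid; closed, it lies 6 mm to the -y side of the case's origin, fully open 111 mm.
- jug: Brown glazed jug, solid, 156 mm wide, 175 mm high, standing in a white tray (320 x 230 x 22 mm; two more sherds in it are fixed) on the right of the desk. Origin: centre of its underside. Leave alone.
- sherd: Curved pot sherd, about 50 x 60 x 13 mm, lying on the rear half of the chest's top. Origin: centre, underside. Leave alone.
- jar: Amber jar with a white cap, 36 mm wide, 55 mm high, standing on the rear half of the chest's top. Origin: centre of its underside. Leave alone.
- brush: Brush with a wooden handle lying on the left of the desk, roughly along x, under 40 mm high. Leave alone.
- mug: Blue mug, 80 mm wide, 90 mm high, on the left of the desk. Origin: centre of its underside. Leave alone.

How it is judged:
At the end, for the whole second after the job is handed in: Both drawers within 4 mm of fully home, the lid within 4 mm of fully closed, all at rest, and the jug, jar, mug, brush and loose sherd within 20 mm of where they stood (value of joint each of drawer_left, drawer_right, lid below 0.004 m and velocity of joint drawer_left between -0.01 and 0.01 m/s and velocity of joint drawer_right between -0.01 and 0.01 m/s and velocity of joint lid between -0.01 and 0.01 m/s and distance of each of jug, sherd, jar, brush, mug from where it was at the start of the episode below 0.02 m); the robot touches nothing.
It fails at once if the jug, jar, mug, brush or loose sherd is lifted, carried or knocked more than 20 mm (distance of any of jug, sherd, jar, brush, mug from where it was at the start of the episode above 0.02 m).
It fails at once if a drawer or the lid is slammed (faster than 0.5 m/s) (velocity of joint any of drawer_left, drawer_right, lid below -0.5 m/s).
It fails at once if the fingers ram or pinch the chest, the case, a drawer or the lid with more than 80 N (contact force between the fingers and chest above 80 N or contact force between the fingers and case above 80 N).
It also fails if it takes over 61 s, if anything falls off the work surface, if the arm or the gripper's body presses on something with over 40 N, if the wrist force passes 120 N, or if a joint passes its speed limit or range.

## Robot

A 6-joint arm with a two-finger parallel gripper is mounted at the origin on the work surface. World frame = base frame: x ahead of the robot, y to its left, z up, the work surface at z = 0. Lengths are in m, angles in rad, forces in N, time in s.
With the tool pointing down it reaches from about 0.35 to 0.85 m from the base axis. Payload 8.1 kg.
Tool frame: the origin (TCP) lies midway between the tips of the shut fingers; the grasp point (between the pads) lies robot.grasp_offset behind it (robot.grasp_offset is the distance from the TCP to the grasp point, in m); z points along the fingers, y is the direction in which the jaws open and shut (so a half turn about z gives the same grasp; the last joint's range is limited). The gripper opens to 93 mm and grips with 3 to 60 N. Pads are 15 mm wide; open, the fingers measure 128 mm over their backs; the gripper's body (75 mm by 188 mm) begins 65 mm behind the grasp point.
Start: joints at [1.105, 0.13, 1.488, -0, 1.523, -0.085], TCP at [0.223, 0.557, 0.219] pointing down, gripper open.
Joint ranges: [-2.96, 2.96], [-0.89, 2.26], [0.02, 2.5], [-1.34, 4.48], [0, 2.73], [-2.66, 2.66]. Speed limits (rad/s): [2.39, 2.39, 2.79, 3.14, 3.14, 3.14].

## Interface

Orientations are given as a rotation vector (axis times angle).
In Python, from plant import robot gives the robot as it stands.
- The arm moves only by the shell command python3 -m handwheel 'ROWS' [OPENING] [FORCE]. ROWS is text: rows parted by semicolons, each of 6 numbers parted by spaces: the shift along the world's x, y, z each as a share of 0.3 m, from -1 to 1, then the turn, a rotation vector about the world's x, y, z each as a share of 45 degrees, from -1 to 1. A call has 1 to 5 rows; each row is the pose to reach, as a shift and turn from the pose commanded when the call began; what a row does not reach only later rows make up. A row lasts 1/10 s, in which the tool goes at most 50 mm and 8.59 degrees, less where a joint would pass 70% of its speed; a pose out of reach is approached as far as the arm can. A call with a number of a shift or a turn outside -1 to 1 is refused whole. A call with a gripper value outside its range is refused whole. OPENING is the closure, from -1 (fully open) to 1 (shut), set as the call begins (- or left out, the last holds). The fingers move at their own pace and stop on an object; FORCE is the grip in N (left out, the last holds). Time passes only in rows, so rows that repeat a pose let the fingers close. It gives the time, the measured TCP pose, the force and the opening at its end, in the units of the state.
- robot.read_state(): the state, without advancing time (a new reading comes with each control period).
- robot.read_camera(name): name is "scene" or "top" or "wrist"; returns (picture, depth): 384x512x3 uint8, red, green, blue; 384x512 float32, m along the optical axis (not along the pixel's ray), 0 where there is no reading.
- robot.camera_model(name): a dict with "camera_matrix" (3x3 intrinsics, pixels), "pose" (4x4, takes a point from camera to world coordinates); the wrist camera has in their place "tool_from_camera" (4x4, takes a point from camera to tool coordinates, whose origin is the TCP and whose axes are the flange's). Camera axes: x right, y down, z forward; pixel columns grow to the right and rows downward; lengths in m; the calibration is good to about 2 mm. A picture is of the moment at which its call begins: read the wrist's pose just before it. camera_model takes no time and is no camera call.
- robot.close_job(): hands the job in, once; it reports no verdict.
Trained networks look in the newest picture that a camera, given by its name, has taken for a name from the list of things; names that differ only in an ending like _2 or _b are one class to them, and where a whole thing is asked for, a point or a joint stands for the part that bears it (a point fixed in the world has none). Each returns a list of dicts, best first, with "conf" (0 to 1); they miss things now and then, are a little off and sometimes report something else, mostly with a low value. They report only what shows in the picture. A call takes as long as a camera call.
- robot.look_for(camera, query): "rect" ([centre column, centre row, width, height] in pixels, round what is visible of it).
- robot.silhouettes(camera, query): "pixels" (384x512 bool, what is visible of it) and "rect" ([centre column, centre row, width, height] in pixels, round what is visible of it).
- robot.tip_of(camera, query): "at" ([row, column] in pixels: a listed point, or the origin of a listed thing).
The state is a dict: "t": time; "q": joint angles; "dq": joint speeds; "joint_torque": joint torques, N m; "tool_pos": TCP position; "orientation": TCP orientation; "force": force on the tool from outside, world axes, zero at the start; "wrist_torque": the same for the moment, N m; "opening": finger opening in m.
Only numpy, scipy, OpenCV 4.12 (cv2) and the standard library are available. Lean on these libraries where they do the work, as an engineer would, in place of code of your own. Each camera call takes 0.05 s, during which the arm holds its last target.

## Working session

There is one attempt and no reset: what is moved stays moved. The work goes in short steps, Python scripts to look and compute and a shell command to move; the robot and the scene stay as the last step left them, time stands still between calls to the robot, and variables do not carry over. Pictures are saved under pics/ and viewed, and the job is handed in when it is done.

```bash
mkdir -p pics; ls; python3 - <<'E'
from plant import robot
import cv2,numpy as np
s=robot.read_state();print(s)
print(robot.grasp_offset)
for c in ("scene","top"):
    p,d=robot.read_camera(c)
    cv2.imwrite(f"pics/{c}0.png",p[:,:,::-1])
    np.savez(f"{c}0.npz",p=p,d=d)
    m=robot.camera_model(c);print(c,m)
    for n in ("drawer_left_front","drawer_right_front","lid_edge","chest","case","jar","sherd","jug","mug","brush"):
        try:
            r=robot.tip_of(c,n);K=m["camera_matrix"];T=m["pose"]
            for h in r[:2]:
                v,u=h["at"];z=d[int(round(v)),int(round(u))]
                P=T@np.r_[z*np.linalg.inv(K)@[u,v,1],1]
                print(c,n,round(h["conf"],2),np.round([u,v],1),np.round(P[:3],3))
        except Exception as e: print(n,e)
E
```

```text
pics
{'t': 0.0, 'q': array([ 1.10463596e+00,  1.31136440e-01,  1.48925950e+00,  1.66651042e-05,
        1.52297701e+00, -8.54030301e-02]), 'dq': array([-7.16031531e-04, -7.50917347e-05, -2.21211183e-03,  2.63221469e-03,
       -4.19611220e-04,  1.81760327e-04]), 'joint_torque': array([ 5.94085668e-04, -5.59840178e+01, -4.91763747e+01,  7.68730533e-02,
        3.50900728e-02, -1.23690493e-04]), 'tool_pos': array([0.22270042, 0.5565454 , 0.21761306]), 'orientation': array([-5.94392160e-01, -3.08433929e+00,  2.68327132e-03]), 'force': array([0.14252756, 0.18384761, 0.04289976]), 'wrist_torque': array([ 0.00513874, -0.02797705, -0.02103045]), 'opening': 0.09325630112062923}
0.0188
scene {'camera_matrix': array([[399.72649424,   0.        , 250.93701203],
       [  0.        , 399.72649424, 197.80237694],
       [  0.        ,   0.        ,   1.        ]]), 'pose': array([[-1.75987130e-01,  7.59202782e-01, -6.26609659e-01,
         1.29482336e+00],
       [ 9.84392301e-01,  1.35357578e-01, -1.12472772e-01,
         1.04931226e-01],
       [-5.73275289e-04, -6.36623485e-01, -7.71174565e-01
[... 1372 characters left out ...]
nt 0.85 [274.5 224.5] [ 0.462 -0.093  0.069]
top drawer_right_front 0.77 [313.6 225.6] [ 0.459 -0.231 -0.001]
top lid_edge 0.56 [216.1 173. ] [0.63  0.097 0.092]
top chest 0.73 [296.1 173. ] [ 0.63  -0.166  0.078]
top case 0.67 [196.7 175. ] [0.623 0.16  0.097]
top case 0.17 [111.8 193.8] [0.572 0.465 0.006]
top jar 0.49 [284. 147.] [ 0.707 -0.123  0.129]
top jar 0.18 [109.6 194.1] [0.572 0.473 0.005]
top sherd 0.57 [321.9 152.1] [ 0.698 -0.251  0.088]
top sherd 0.17 [108.7 196.7] [0.562 0.475 0.006]
top jug 0.8 [385.9 210.1] [ 0.502 -0.437  0.142]
top mug 0.79 [110.2 193.3] [0.574 0.471 0.004]
top mug 0.46 [390.2 210.7] [ 0.5   -0.448  0.149]
top brush 0.76 [116.4 247.4] [0.389 0.439 0.022]
```

View pics/top0.png

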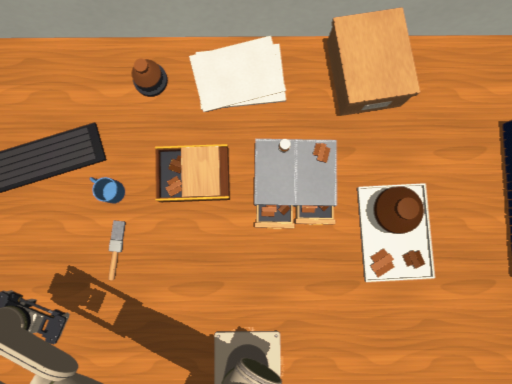

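View pics/scene0.png

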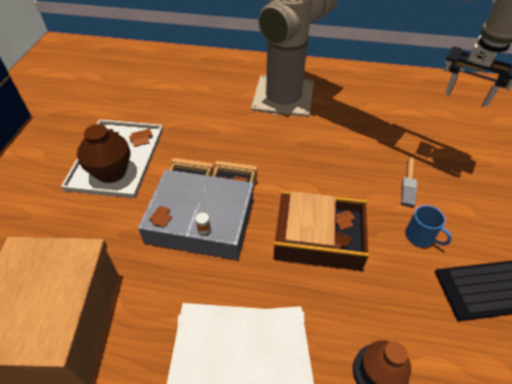

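```bash
cat > h.py <<'E'
import numpy as np,cv2
def cloud(c):
    from plant import robot
    z=np.load(f"{c}0.npz");d=z["d"];m=robot.camera_model(c);K=m["camera_matrix"];T=m["pose"]
    v,u=np.mgrid[0:384,0:512]
    P=np.stack([u,v,np.ones_like(u)],-1)@np.linalg.inv(K).T*d[...,None]
    W=P@T[:3,:3].T+T[:3,3]; W[d==0]=np.nan
    return W,z["p"]
E
python3 - <<'E'
from h import *
W,p=cloud("top")
def mr(mask,n):
    q=W[mask][:,:2].astype(np.float32)
    mm=mask.astype(np.uint8);k,l,st,_=cv2.connectedComponentsWithStats(mm)
    for i in range(1,k):
        if st[i,4]>60:
            q=W[l==i]; r=cv2.minAreaRect(q[:,:2].astype(np.float32)); print(n,st[i,4],np.round(r[0],3),np.round(r[1],3),round(r[2],1),"z",round(np.median(q[:,2]),4)); print(np.round(cv2.boxPoints(r),3).tolist())
x,y,z=W[...,0],W[...,1],W[...,2]
mr((z>.085)&(z<.102)&(y>-0.02)&(y<.32)&(x>.4),"lid")
mr((z>.07)&(z<.082)&(y<0.0)&(y>-.35)&(x>.4),"chesttop")
mr((z>.06)&(z<.0705)&(y<0.0)&(y>-.35)&(x>.35),"fronts")
mr((z>.064)&(z<.085)&(y>-0.02)&(y<.32)&(x>.4),"case")
E
```

```text
lid 71 [0.98 0.31] [0.018 0.063] 89.9 z 0.0936
[[0.9490000009536743, 0.3009999990463257], [1.0119999647140503, 0.3009999990463257], [1.0119999647140503, 0.3190000057220459], [0.9490000009536743, 0.3190000057220459]]
lid 1896 [0.638 0.151] [0.165 0.124] 1.7 z 0.0925
[[0.5540000200271606, 0.20999999344348907], [0.5569999814033508, 0.0860000029206276], [0.722000002861023, 0.09099999815225601], [0.7179999947547913, 0.2150000035762787]]
chesttop 4809 [ 0.636 -0.162] [0.27  0.221] 88.8 z 0.0755
[[0.5230000019073486, -0.29499998688697815], [0.7440000176429749, -0.30000001192092896], [0.75, -0.029999999329447746], [0.5289999842643738, -0.02500000037252903]]
fronts 208 [ 0.478 -0.227] [0.126 0.047] 78.6 z 0.0665
[[0.44200000166893005, -0.2840000092983246], [0.4880000054836273, -0.2930000126361847], [0.5130000114440918, -0.17000000178813934], [0.46700000762939453, -0.1599999964237213]]
fronts 204 [ 0.462 -0.092] [0.125 0.023] 86.1 z 0.0662
[[0.44600000977516174, -0.15299999713897705], [0.4690000116825104, -0.1550000011920929], [0.47699999809265137, -0.029999999329447746], [0.45500001311302185, -0.02800000086426735]]
case 95 [0.979 0.306] [0.026 0.084] 88.8 z 0.077
[[0.9359999895095825, 0.2939999997615814], [1.0199999809265137, 0.2919999957084656], [1.0210000276565552, 0.3179999887943268], [0.9369999766349792, 0.3190000057220459]]
case 969 [0.637 0.182] [0.181 0.241] 1.7 z 0.072
[[0.5429999828338623, 0.30000001192092896], [0.550000011920929, 0.05900000035762787], [0.7310000061988831, 0.06400000303983688], [0.7239999771118164, 0.3050000071525574]]
```

The top view shows the case left of the chest: lid at about (200,170), its edge at column ~219 and the well on the left. The chest is at (296,173), with both drawer fronts at about row 224. The jar and sherd sit on the rear of the chest top. The scene view agrees. I'll do the lid first with the fingers shut, then push both drawers together with the fingers open.

```bash
python3 -m handwheel '0.5 -0.63 0 0 0 0.456;0.5 -0.63 0 0 0 0.456;0.5 -0.63 0 0 0 0.456;0.5 -0.63 0 0 0 0.456;0.5 -0.63 0 0 0 0.456' 1 20
python3 -m handwheel '0.5 -0.63 0 0 0 0;0.5 -0.63 0 0 0 0;0.5 -0.63 0 0 0 0;0.5 -0.63 0 0 0 0;0.5 -0.63 0 0 0 0'
```

```text
t: 1.6
tool_pos: [0.374, 0.3663, 0.2188]
orientation: [0.035, 3.141, 0.0]
force: [0.8, 0.0, 0.1]
opening: 0.0579
t: 2.1
tool_pos: [0.5243, 0.1767, 0.2189]
orientation: [0.037, 3.141, -0.0]
force: [-0.1, -0.3, -0.6]
opening: 0.0173
```

```bash
python3 -m handwheel '0.387 -0.45 0 0 0 0;0.387 -0.45 0 0 0 0;0.387 -0.45 0 0 0 0;0.387 -0.45 0 0 0 0;0.387 -0.45 0 0 0 0'
python3 -m handwheel '0 0 -0.2 0 0 0;0 0 -0.3 0 0 0;0 0 -0.37 0 0 0;0 0 -0.37 0 0 0'
python3 - <<'E'
from plant import robot
import cv2,numpy as np
s=robot.read_state();print(s["tool_pos"],s["opening"])
a,_=robot.read_camera("scene");b,_=robot.read_camera("wrist")
cv2.imwrite("pics/s1.png",cv2.resize(a[130:290,110:400,::-1],None,fx=2.5,fy=2.5));cv2.imwrite("pics/w1.png",b[:,:,::-1])
E
```

```text
t: 2.6
tool_pos: [0.6406, 0.0403, 0.2179]
orientation: [-0.042, -3.141, 0.001]
force: [-0.5, 0.4, -0.2]
opening: 0.0005
t: 3.0
tool_pos: [0.6353, 0.0449, 0.1028]
orientation: [-0.034, -3.133, -0.0]
force: [-0.8, -0.4, -0.0]
opening: 0.0005
[0.6353223  0.04492246 0.10280663] 0.0004991314048352956
```

View pics/s1.png

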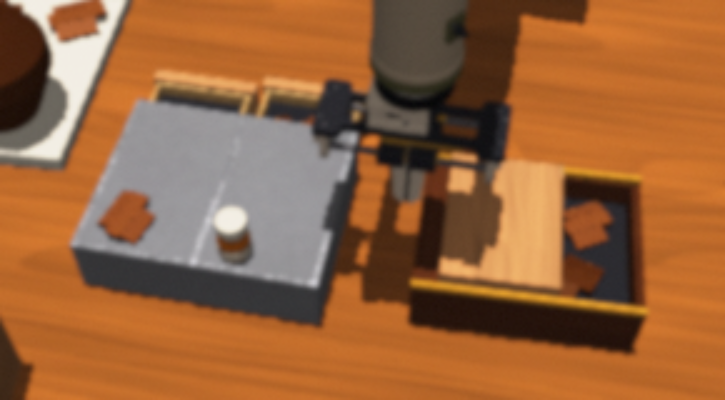

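View pics/w1.png

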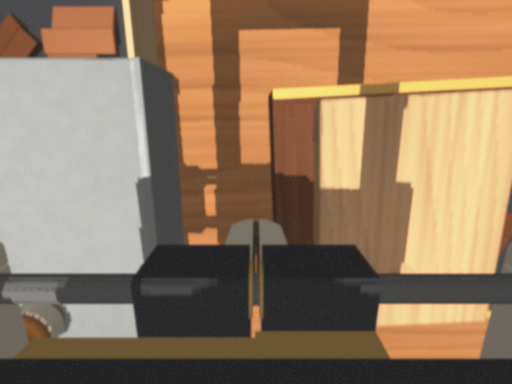

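Shut fingertips are between the chest and the case, just right of the dark deck strip and in line with the lid's edge (wrist view: fingers at (256,240), lid edge at column ~318). I'll lower to lid height next.

```bash
python3 -m handwheel '0 0 -0.04 0 0 0;0 0 -0.08 0 0 0;0 0 -0.08 0 0 0;0 0 -0.08 0 0 0;0 0 -0.08 0 0 0'
```

```text
t: 3.6
tool_pos: [0.6394, 0.044, 0.0841]
orientation: [0.036, 3.141, -0.0]
force: [-0.3, 0.8, -0.3]
opening: 0.0006
```

```bash
python3 -m handwheel '0 0.033 -0.007 0 0 0;-0.002 0.067 -0.007 0 0 0;-0.003 0.1 -0.007 0 0 0;-0.004 0.133 -0.007 0 0 0;-0.005 0.167 -0.007 0 0 0'
python3 -m handwheel '-0.001 0.033 0 0 0 0;-0.002 0.067 0 0 0 0;-0.003 0.1 0 0 0 0;-0.004 0.133 0 0 0 0;-0.004 0.133 0 0 0 0'
```

```text
t: 4.1
tool_pos: [0.6376, 0.095, 0.0816]
orientation: [0.035, 3.141, -0.001]
force: [0.5, -2.4, -0.1]
opening: 0.0004
t: 4.6
tool_pos: [0.6362, 0.1358, 0.0815]
orientation: [-0.034, -3.141, -0.001]
force: [0.5, -0.9, 1.1]
opening: 0.0004
```

```bash
python3 -m handwheel '-0.001 0.017 0 0 0 0;-0.001 0.033 0 0 0 0;-0.002 0.05 0 0 0 0;-0.002 0.067 0 0 0 0;-0.002 0.067 0 0 0 0'
python3 -m handwheel '0 0.005 0 0 0 0;0 0.01 0 0 0 0;0 0.01 0 0 0 0'
```

```text
t: 5.1
tool_pos: [0.6357, 0.1549, 0.0815]
orientation: [-0.035, -3.141, -0.001]
force: [0.8, -0.2, -0.1]
opening: 0.0005
t: 5.4
tool_pos: [0.6357, 0.1572, 0.0815]
orientation: [-0.036, -3.141, -0.0]
force: [-0.5, -1.9, -0.5]
opening: 0.0002
```

```bash
python3 -m handwheel '0 0.005 0 0 0 0;0 0.01 0 0 0 0;0 0.01 0 0 0 0'
python3 -m handwheel '0 0.005 0 0 0 0;0 0.01 0 0 0 0;0 0.01 0 0 0 0'
```

```text
t: 5.7
tool_pos: [0.6357, 0.1594, 0.0815]
orientation: [-0.036, -3.141, 0.002]
force: [-1.0, -4.5, 0.2]
opening: 0.0007
t: 6.0
tool_pos: [0.6357, 0.1597, 0.0815]
orientation: [-0.037, -3.14, 0.008]
force: [-3.6, -15.5, 3.3]
opening: 0.0004
```

The lid stopped at y≈0.160 with the force rising, so it's against its stop (expected 0.1585). Next I back off, rise, open the fingers and go in front of the drawers.

```bash
python3 -m handwheel '0 -0.04 0 0 0 0;0 -0.1 0 0 0 0;0 -0.1 0.15 0 0 0;0 -0.1 0.3 0 0 0;0 -0.1 0.433 0 0 0'
python3 -m handwheel '-0.4 -0.48 0 0 0 0;-0.4 -0.48 0 0 0 0;-0.4 -0.48 0 0 0 0;-0.4 -0.48 0 0 0 0;-0.4 -0.48 0 0 0 0' -1
python3 -m handwheel '-0.43 -0.48 0 0 0 0;-0.43 -0.48 0 0 0 0;-0.43 -0.48 0 0 0 0;-0.43 -0.48 0 0 0 0;-0.43 -0.48 0 0 0 0'
python3 - <<'E'
from plant import robot
import cv2,numpy as np
s=robot.read_state();print(s["tool_pos"],s["opening"])
for c in("scene","top"):
    p,d=robot.read_camera(c);np.savez(f"{c}0.npz",p=p,d=d);cv2.imwrite(f"pics/{c}2.png",cv2.resize(p[110:290,90:410,::-1],None,fx=2.5,fy=2.5))
from h import *
W,p=cloud("top");x,y,z=W[...,0],W[...,1],W[...,2]
for n,m in(("lid",(z>.085)&(z<.102)&(y>0)&(y<.32)&(x>.52)&(x<.76)),("case",(z>.062)&(z<.102)&(y>0)&(y<.34)&(x>.52)&(x<.76))):
    r=cv2.minAreaRect(W[m][:,:2].astype(np.float32));print(n,r,np.round(cv2.boxPoints(r),3).tolist())
for lo,hi in((-.15,-.05),(-.28,-.18)):
    m=(z>.06)&(z<.073)&(y>lo)&(y<hi)&(x>.42)&(x<.52); print("front xmin",np.percentile(x[m],[1,5]))
E
```

```text
t: 6.5
tool_pos: [0.6359, 0.1323, 0.2136]
orientation: [0.036, 3.14, 0.001]
force: [0.7, 0.4, -0.4]
opening: 0.0006
t: 7.0
tool_pos: [0.5135, -0.0143, 0.2115]
orientation: [-0.041, -3.141, 0.001]
force: [-0.4, 0.3, -0.8]
opening: 0.036
t: 7.5
tool_pos: [0.3846, -0.1582, 0.2118]
orientation: [0.043, 3.141, -0.002]
force: [1.3, -0.1, 0.5]
opening: 0.0759
[ 0.38462062 -0.15821385  0.21178289] 0.07592023226468093
lid ((0.6364855170249939, 0.18571391701698303), (0.16760560870170593, 0.2305542230606079), 3.08225154876709) [[0.546999990940094, 0.29600000381469727], [0.5590000152587891, 0.06599999964237213], [0.7260000109672546, 0.07500000298023224], [0.7139999866485596, 0.3050000071525574]]
case ((0.6369749903678894, 0.18083271384239197), (0.18098033964633942, 0.23894858360290527), 1.731169581413269) [[0.5429999828338623, 0.2980000078678131], [0.550000011920929, 0.05900000035762787], [0.7310000061988831, 0.06400000303983688], [0.7239999771118164, 0.30300000309944153]]
front xmin [0.45317138 0.45339063]
front xmin [0.4654244  0.46558647]
```

View pics/top2.png

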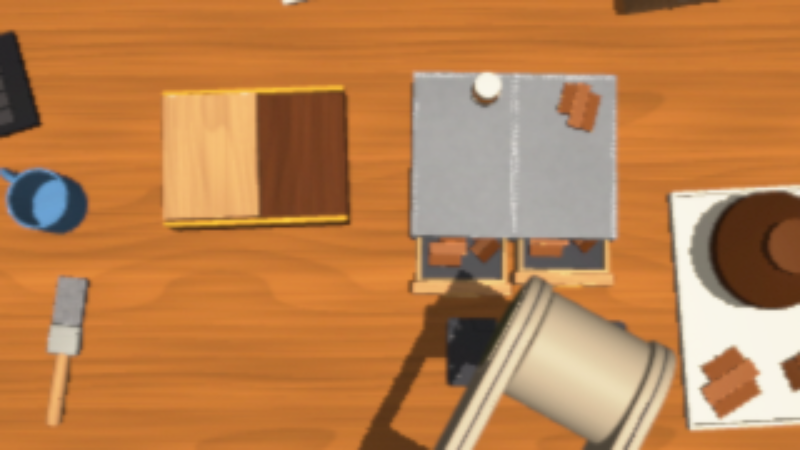

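View pics/scene2.png

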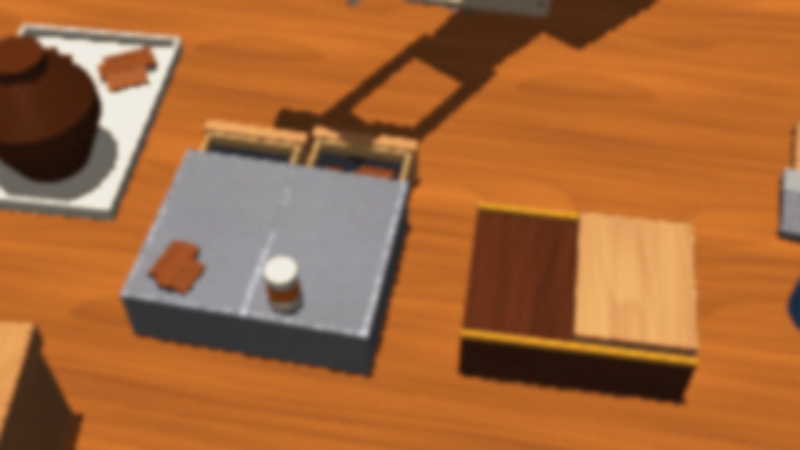

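The lid is closed: pale slab at the left (210,150), plain dark deck beside it, well no longer visible. Both drawers are still out, at (462,285) and (565,278), and the arm is in front of them with the fingers centred on the seam.

```bash
python3 -m handwheel '0 0 -0.15 0 0 0;0 0 -0.3 0 0 0;0 0 -0.45 0 0 0;0 0 -0.57 0 0 0;0 0 -0.57 0 0 0'
python3 -m handwheel '0 0 0 0 0 0;0.05 0 0 0 0 0;0.1 0 0 0 0 0;0.14 0 0 0 0 0;0.14 0 0 0 0 0'
```

```text
t: 8.1
tool_pos: [0.3835, -0.1514, 0.0354]
orientation: [-0.032, -3.133, -0.008]
force: [-1.0, 0.6, 0.1]
opening: 0.0927
t: 8.6
tool_pos: [0.4325, -0.1556, 0.0439]
orientation: [0.034, 3.136, -0.003]
force: [-0.2, -0.1, 0.4]
opening: 0.0927
```

```bash
python3 -m handwheel '0.025 0 0 0 0 0;0.05 -0.001 0 0 0 0;0.08 -0.002 0 0 0 0;0.11 -0.002 0 0 0 0;0.14 -0.003 0 0 0 0'
python3 -m handwheel '0.02 0 0 0 0 0;0.04 -0.001 0 0 0 0;0.06 -0.001 0 0 0 0;0.06 -0.002 0 0 0 0'
```

```text
t: 9.1
tool_pos: [0.4711, -0.1558, 0.0403]
orientation: [-0.036, -3.14, -0.0]
force: [-3.2, 0.1, 3.1]
opening: 0.0929
t: 9.5
tool_pos: [0.4899, -0.1564, 0.0406]
orientation: [0.035, 3.14, -0.0]
force: [1.1, -0.3, -0.0]
opening: 0.0932
```

```bash
python3 -m handwheel '0.01 0 0 0 0 0;0.02 0 0 0 0 0;0.027 -0.001 0 0 0 0;0.027 -0.001 0 0 0 0'
python3 -m handwheel '0.005 0 0 0 0 0;0.01 0 0 0 0 0;0.01 0 0 0 0 0'
```

```text
t: 9.9
tool_pos: [0.4971, -0.1565, 0.0404]
orientation: [0.036, 3.141, 0.0]
force: [-1.2, 0.5, -0.4]
opening: 0.0928
t: 10.2
tool_pos: [0.5, -0.1566, 0.0403]
orientation: [0.036, 3.141, 0.0]
force: [-2.0, 0.4, 0.1]
opening: 0.0926
```

```bash
python3 -m handwheel '0.005 0 0 0 0 0;0.01 0 0 0 0 0;0.01 0 0 0 0 0'
python3 -m handwheel '0.003 0 0 0 0 0;0.007 0 0 0 0 0;0.007 0 0 0 0 0'
```

```text
t: 10.5
tool_pos: [0.5005, -0.1566, 0.0403]
orientation: [-0.036, -3.136, -0.001]
force: [-16.6, 0.8, 11.5]
opening: 0.0927
t: 10.8
tool_pos: [0.5005, -0.1565, 0.0401]
orientation: [-0.036, -3.132, -0.001]
force: [-28.3, 0.6, 19.7]
opening: 0.0927
```

Both fronts are against a stop at x≈0.5005 (expected ~0.502). I back off and check.

```bash
python3 -m handwheel '-0.03 0 0 0 0 0;-0.1 0 0 0 0 0;-0.2 0 0 0 0 0;-0.33 0 0 0 0 0;-0.4 0 0 0 0 0'
python3 -m handwheel '0 0 0.15 0 0 0;0 0 0.3 0 0 0;0 0 0.45 0 0 0;0 0 0.5 0 0 0;0 0 0.5 0 0 0'
python3 - <<'E'
from plant import robot
import cv2,numpy as np
s=robot.read_state();print(s["tool_pos"],s["force"])
for c in("scene","top"):
    p,d=robot.read_camera(c);np.savez(f"{c}0.npz",p=p,d=d);cv2.imwrite(f"pics/{c}3.png",cv2.resize(p[110:290,90:410,::-1],None,fx=2.5,fy=2.5))
    m=robot.camera_model(c);K=m["camera_matrix"];T=m["pose"]
    for n in("jar","sherd","jug","mug","brush","drawer_left_front","drawer_right_front","lid_edge"):
        for h in robot.tip_of(c,n)[:1]:
            v,u=h["at"];print(c,n,round(h["conf"],2),u,v,np.round((T@np.r_[d[int(v),int(u)]*np.linalg.inv(K)@[u,v,1],1])[:3],3))
from h import *
W,p=cloud("top");x,y,z=W[...,0],W[...,1],W[...,2]
for lo,hi in((-.15,-.05),(-.28,-.18)):
    m=(z>.06)&(z<.08)&(y>lo)&(y<hi)&(x>.42)&(x<.53); print("front xmin",np.percentile(x[m],[1,5]), m.sum())
E
```

```text
t: 11.3
tool_pos: [0.3833, -0.1564, 0.04]
orientation: [-0.036, -3.141, -0.0]
force: [0.9, -0.5, -0.0]
opening: 0.0931
t: 11.8
tool_pos: [0.3872, -0.1578, 0.1937]
orientation: [0.035, 3.135, -0.005]
force: [0.7, -0.4, -0.3]
opening: 0.0931
[ 0.3871595  -0.15778081  0.19374621] [ 0.67056687 -0.36161382 -0.32171359]
scene jar 0.75 201.0 228.0 [ 0.732 -0.127  0.102]
scene jug 0.57 112.3 174.8 [ 0.564 -0.449  0.063]
scene mug 0.66 421.9 232.4 [0.616 0.447 0.062]
scene brush 0.72 404.8 185.7 [0.41  0.428 0.017]
scene drawer_left_front 0.41 235.6 182.7 [ 0.538 -0.076  0.072]
scene drawer_right_front 0.7 200.2 229.6 [ 0.738 -0.127  0.103]
scene lid_edge 0.95 318.4 217.9 [0.62  0.171 0.067]
top jar 0.69 283.4 147.2 [ 0.708 -0.122  0.124]
top sherd 0.77 322.7 153.1 [ 0.695 -0.254  0.084]
top jug 0.7 108.6 193.3 [0.574 0.474 0.011]
top brush 0.74 116.3 248.1 [0.387 0.439 0.021]
top drawer_left_front 0.5 274.6 207.7 [ 0.517 -0.094  0.067]
top drawer_right_front 0.69 315.5 213.7 [ 0.499 -0.238  0.003]
top lid_edge 0.78 193.3 171.0 [0.64  0.175 0.072]
front xmin [0.51209292 0.51244701] 177
front xmin [0.50809981 0.50848875] 195
```

View pics/top3.png

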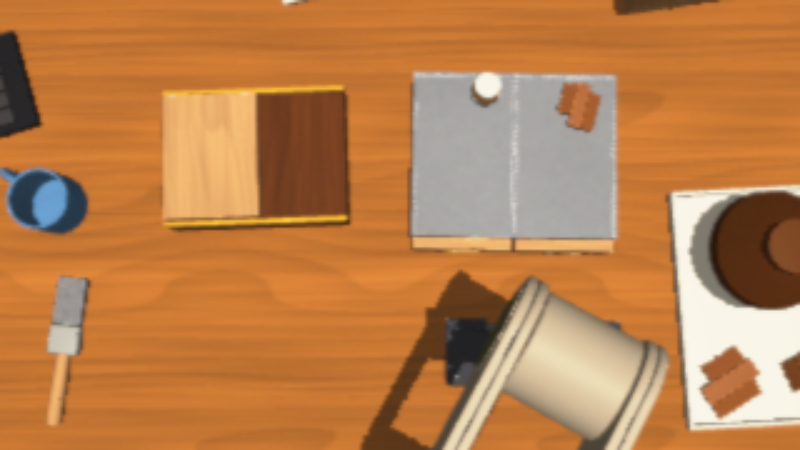

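View pics/scene3.png

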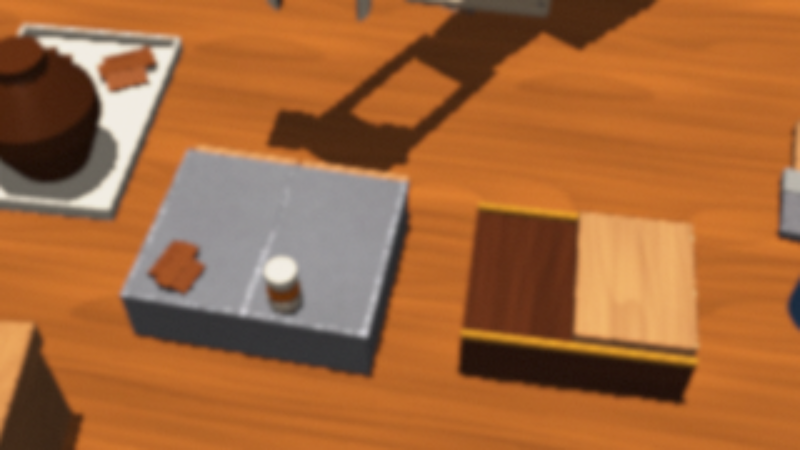

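```bash
python3 -m handwheel '0 0 0 0 0 0;0 0 0 0 0 0;0 0 0 0 0 0;0 0 0 0 0 0;0 0 0 0 0 0'
python3 -c "
from plant import robot
print(robot.close_job())"
```

```text
t: 13.2
tool_pos: [0.385, -0.1567, 0.1904]
orientation: [-0.036, -3.141, 0.0]
force: [-0.6, 0.3, 0.2]
opening: 0.0932
the job is handed in; nothing more can be done
None
```

The lid and both drawers are pushed home, and the job was handed in at about 13 s with the hand clear, 0.19 m above the desk. No verdict came back from the hand-in.

- **Lid:** I pushed it with the shut fingertips until it stopped, at about 15 N. The later pictures show the well fully covered.
- **Drawers:** I pushed both together with the open fingers until they stopped, at about 34 N in total. Their faces measured x = 0.512 m (left) and 0.508 m (right), against 0.5115 m and 0.5085 m expected when home, so both are within about 1 mm.
- **Loose things:** The jar, sherd and brush were found within about 5 mm of their starting places. The jug and mug agreed to a few mm in the scene camera.

**Checks that disagreed:**
- In the last top view, the network put the jug at the mug's place. In the scene view, it put the right drawer front on the jar.
- It missed the sherd in the last scene view and the mug in the last top view.
- I took the network errors as false reports, because the pictures and depth data showed otherwise.
- A lid outline I fitted from depth also took in the rails, so I did not use it.

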